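Turn the soup down and hold the clip open over its batch card

TASK

The soup is done: turn the hob's knob back to the green keep-warm mark. Then take the red spring clip off the rim of the onion tub and hold it squeezed wide open over the middle of the top edge of the batch card, squarely, with a jaw reaching well down on each side of the card and nothing of the clip touching it, so that a colleague can slip the time ticket in between. Finish like that, still holding the clip gaping and still around the card edge, and leave everything else where it stands.

Things in the scene. Friction and masses are not known exactly. Their poses are not given: they have to be found in the camera images.
- dial_grip (a point): The hob's only knob: an upright black cylinder 39 mm across (42 mm at its foot), 30 mm tall, on the near control strip. This point lies on its vertical turning axis, 22 mm above the hob's top, 9 mm below the knob's top. Grip it at any yaw. The pot's wall is about 90 mm behind this point. x axis: from the hob's front to its back.
- hob: Flat stainless induction hob 360 (x) x 280 (y) mm, its top 62 mm above the table, fixed; origin at the centre of its underside, x axis from front to back.
- dial (a joint): Knob angle (rad), grows clockwise from above. Six clicks 0.436 apart: 0 off (white dot), 0.436 keep-warm (larger green dot), 0.872, 1.308, 1.744 (orange), 2.18 (red). Starts near 1.308 or 1.744; snaps to the nearest click when let go; a click takes up to 0.05 N m. White pointer line: 1.09 minus this value, counter-clockwise from the hob's x axis.
- clip_pin (a point): Red spring clip like a big clothes-peg, 38 mm wide (y, along the hinge pin), 65 g. This point: middle of the pin. z up to the handles; x: line along which handles are squeezed and jaws part. Axes belong to one half: they tilt about y by half of clip_jaw when the clip is spread. It starts upright, biting the tub's near wall, the pin 20 mm above the rim.
- clip_handles (a point): Midway between the clip's handles, 38 mm above the pin. Handles: flat, 5 mm thick, 38 mm wide, from 2 to 51 mm above the pin, splayed: 42 mm over their outsides at 26 mm above the pin, 61 mm at the top. Fully spread they stand parallel, 20 to 22 mm over their outsides, tops 56 mm above the pin.
- clip_jaw (a joint): Angle between the clip's halves (rad): 0 biting the 4 mm tub wall, -0.055 shut, 0.72 fully spread against its stop (lips about 28 mm apart; 19 mm at 0.42). Squeezing the handles raises it; the spring needs about 5 N on each handle top to start and 9 N to spread fully.
- clip_tip_a (a point): Lower inner edge, at mid-width, of the lip of the jaw on the clip's +x side. Jaws reach 36 mm below the pin (33 mm fully spread); lips are 9 mm tall; above the lips is a hollow 16 mm wide between the jaw arms, up to the pin.
- clip_tip_b (a point): Lower inner edge, at mid-width, of the lip of the jaw on the clip's -x side.
- card_top (a point): Middle of the top edge of the batch card: stiff, white, 105 mm wide, 3 mm thick, blue band near the top, upright in a wooden foot (60 x 120 x 22 mm) fixed to the table. 160 mm above the table. x axis: horizontal, square to the card's face; y: along the top edge; z up.
- clip: The same red clip: origin and axes as point clip_pin.
- tub: White open storage tub of onions, 176 (x) x 108 (y) x 150 mm tall, walls 4 mm, fixed; origin at the centre of its underside. The clip bites its near wall (the -x side), up to 25 mm from the wall's middle. The onions stay below 140 mm and clear of the near wall.
- card_stand: The card with its wooden foot; origin at the centre of the foot's underside, axes as point card_top.
- pot: Covered aluminium pot, 180 mm across, 147 mm to the top of its lid knob (bystander); origin under its centre, standing on the hob.
- board: Wooden chopping board 200 x 280 x 16 mm (bystander).
- onion: Brown onion, about 76 mm, on the board (bystander).
- knife: Kitchen knife on the board (bystander).
- oil: Amber oil bottle, 64 mm across, 190 mm tall (bystander).
- spice: Small glass spice jar with a black cap, 48 mm across, 85 mm tall (bystander).
Mind the look-alikes: they are no part of the job. Of the things that look like the clip, the middle-sized one is meant.

How it is judged:
By the outcome, as a careful person would: the job done as asked, in the order asked, and still so for the second after the job is handed in, while the arm keeps its last pose, push and grip.
It also fails if it takes over 51 s, if anything falls off the work surface, if the arm or the gripper's body presses on something with over 40 N, if the wrist force passes 120 N, or if a joint passes its speed limit or range.

ROBOT

A 6-joint arm with a two-finger parallel gripper is mounted at the origin on the work surface. World frame = base frame: x ahead of the robot, y to its left, z up, the work surface at z = 0. Lengths are in m, angles in rad, forces in N, time in s.
With the tool pointing down it reaches from about 0.35 to 0.975 m from the base axis. Payload 4.9 kg.
Tool frame: the origin (TCP) lies midway between the tips of the shut fingers; the grasp point (between the pads) lies 19 mm behind it; z points along the fingers, y is the line along which they close (so a half turn about z gives the same grasp; the last joint's range is limited). The gripper opens to 85 mm and grips with 20 to 120 N. Pads are 22 mm wide; open, the fingers measure 114 mm over their backs; the gripper's body (76 mm by 85 mm) begins 54 mm behind the grasp point. The pads swing forward as they close: fully open they stand 13 mm farther back than shut.
Start: joints at [-0.119, 0.053, 1.613, -0, 1.476, -0.119], TCP at [0.625, 0, 0.231] pointing down, gripper open.
Joint ranges: [-3.01, 3.01], [-1.01, 2.22], [0.06, 2.58], [-1.02, 4.17], [0.09, 2.62], [-3.14, 3.14]. Speed limits (rad/s): [2.57, 2.57, 3.14, 3.14, 3.14, 3.14].

INTERFACE

Orientations are given as a rotation vector (axis times angle).
In Python, from station import ctrl gives the robot as it stands.
- The arm moves only by the shell command python3 -m handwheel 'ROWS' [FORCE]. ROWS is JSON, a list of rows, each an object with "gripper": the gripper command: -1 is fully open, 1 is shut, values between are in proportion; "offset": the shift along the tool's x, y, z in mm, a list of three; "rotation": the turn, a rotation vector about the tool's x, y, z in rad, a list of three. A call has exactly 8 rows; each row is the pose to reach, as a shift and turn from the pose commanded when the call began, along the tool's axes at that moment; what a row does not reach only later rows make up. A row lasts 1/8 s, in which the tool goes at most 62.5 mm and 10.7 degrees, less where a joint would pass 70% of its speed; a pose out of reach is approached as far as the arm can. A call with a gripper value outside its range is refused whole. The fingers move at their own pace and stop on an object; FORCE is the grip in N (left out, the last holds). Time passes only in rows, so rows that repeat a pose let the fingers close, or fill a call up. It gives the time, the measured TCP pose, the force, the opening and the grip force at its end, in the units of the state.
- ctrl.get_obs(): the state, without advancing time (a new reading comes with each control period).
- ctrl.get_image(name): name is "scene" or "side" or "wrist"; returns a dict with "image" (384x512x3 uint8, red, green, blue), "fovy" (degrees; the focal length in pixels is half the picture's height over the tangent of half this angle, whatever the lens; pixels are square), "cx", "cy" (the principal point, pixels), "k1" (the pictures are not rectified: a ray, as slopes to the right and down, at radius r is drawn at 1 + k1 r^2 times it, then the intrinsics apply), "xyz" and "attitude" of the camera in the world. Camera axes: x right, y up, looking along -z (the intrinsics and any distortion apply to the point x, -y, -z); pixel columns grow to the right and rows downward; lengths in m; the calibration is good to about 2 mm. A picture is of the moment at which its call begins. There is no depth.
- ctrl.finish_job(): hands the job in; it is judged then, once.
The state is a dict: "t": time; "q": joint angles; "dq": joint speeds; "effort": joint torques, N m; "tool_pos": TCP position; "tool_rot": TCP orientation; "contact_force": force on the tool from outside, world axes, zero at the start; "wrist_torque": the same for the moment, N m; "opening": finger opening in m; "grip_force": force on a finger pad.
Only numpy, scipy, OpenCV 4.12 (cv2) and the standard library are available. Lean on these libraries where they do the work, as an engineer would, in place of code of your own. Each camera call takes 0.05 s, during which the arm holds its last target. There are 200 camera calls.

## Working session

There is one attempt and no reset: what is moved stays moved. The work goes in short steps, Python scripts to look and compute and a shell command to move; the robot and the scene stay as the last step left them, time stands still between calls to the robot, and variables do not carry over. Pictures are saved under pics/ and viewed, at most 10 in all, crops included, and the job is handed in when it is done.

```bash
ls; mkdir -p pics; cat > h.py <<'E'
import numpy as np, cv2
from station import ctrl
from scipy.spatial.transform import Rotation as R
def shot(n):
    return ctrl.get_image(n)
def rot(a):
    a=np.array(a,float)
    return a if a.shape==(3,3) else R.from_rotvec(a).as_matrix() if a.size==3 else R.from_quat(a).as_matrix()
def par(c):
    f=192/np.tan(np.radians(c['fovy'])/2)
    return np.array([[f,0,c['cx']],[0,f,c['cy']],[0,0,1]]),np.array([c['k1'],0,0,0.])
def ray(c,uv):
    K,d=par(c); p=cv2.undistortPoints(np.array(uv,float).reshape(-1,1,2),K,d).reshape(-1,2)
    v=np.c_[p[:,0],-p[:,1],-np.ones(len(p))]@rot(c['attitude']).T
    return np.array(c['xyz']),v
def onz(c,uv,z):
    o,v=ray(c,uv); return o+v*((z-o[2])/v[:,2])[:,None]
def proj(c,P):
    K,d=par(c); q=(np.atleast_2d(P)-np.array(c['xyz']))@rot(c['attitude'])
    q=q*[1,-1,-1]
    return cv2.projectPoints(q,np.zeros(3),np.zeros(3),K,d)[0].reshape(-1,2)
def tri(c1,a,c2,b):
    A=[];y=[]
    for c,u in((c1,a),(c2,b)):
        o,v=ray(c,[u]);v=v[0]/np.linalg.norm(v[0]);M=np.eye(3)-np.outer(v,v);A.append(M);y.append(M@o)
    return np.linalg.lstsq(np.vstack(A),np.hstack(y),rcond=None)[0]
def save(c,n): cv2.imwrite('pics/'+n,cv2.cvtColor(c['image'],cv2.COLOR_RGB2BGR))
E
python3 - <<'E'
from h import *
import pickle
for n in('scene','side','wrist'):
    c=shot(n);save(c,n+'0.png');pickle.dump(c,open(n+'0.pkl','wb'))
    print(n,c['fovy'],c['cx'],c['cy'],c['k1'],c['xyz'],c['attitude'])
a,b=[cv2.imread(f'pics/{n}0.png') for n in('scene','side')]
o=ctrl.get_obs();print(o)
E
```

```text
pics
scene 47.62002030092838 249.89393979564602 192.68981335024066 -0.04859278848813848 [ 1.40907897 -0.74806718  1.45296494] [0.67557183 0.31106354 0.8605799 ]
side 52.1254287406278 257.6701473597015 195.08708784247744 -0.0012030308612778979 [-0.12002451 -1.09125487  0.88686562] [ 1.02775196 -0.26537897 -0.51031195]
wrist 71.44512177987147 256.796087244173 189.15699031342487 -0.0605636325112732 [0.62476175 0.06734991 0.37295999] [-0.26627945  0.00198534  0.00053279]
{'t': 0.15, 'q': array([-1.19009713e-01,  5.32160256e-02,  1.61397906e+00,  3.12951875e-05,
        1.47597763e+00, -1.18971665e-01]), 'dq': array([ 1.06009525e-03, -1.93216892e-03, -3.53101658e-03, -4.01776105e-05,
       -2.11691167e-03,  1.88373535e-04]), 'effort': array([ 5.10442842e-04, -3.94241810e+01, -3.70721948e+01, -1.15854355e-04,
        4.61802789e-03,  5.00508997e-05]), 'tool_pos': array([6.24520872e-01, 6.04068976e-05, 2.30338447e-01]), 'tool_rot': array([-2.22059493e+00, -2.22050381e+00,  1.49520023e-03]), 'contact_force': array([ 0.19591881,  0.08735154, -0.25782842]), 'wrist_torque': array([-0.03522058, -0.04015855, -0.00210104]), 'grip_force': 0.0, 'opening': 0.08547525940935766}
```

View pics/scene0.png

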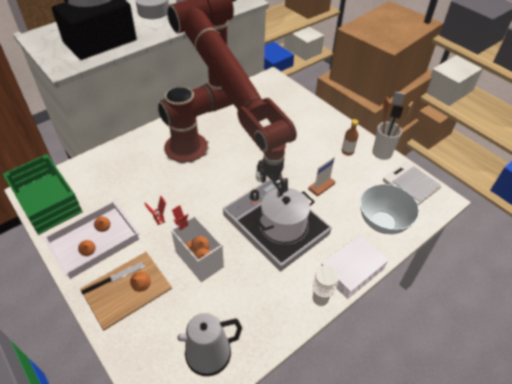

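View pics/side0.png

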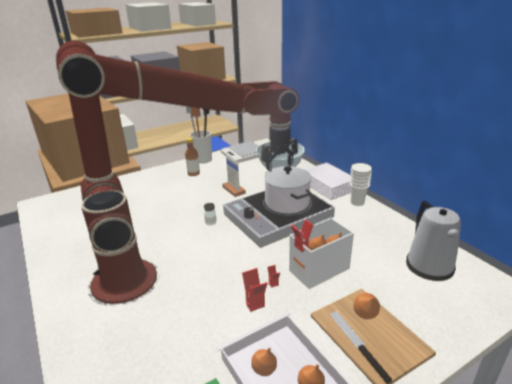

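The scene view shows the knob near (254,196), the clip on the tub near (180,217) and the card near (325,172). In the side view they are near (249,212), (303,235) and (232,168). Next I'll zoom in on these.

```bash
python3 - <<'E'
import cv2,numpy as np
a,b=[cv2.imread(f'pics/{n}0.png') for n in('scene','side')]
def cr(i,x,y,w,h,s): return cv2.resize(i[y:y+h,x:x+w],(400,300),interpolation=cv2.INTER_CUBIC)
g=np.vstack([np.hstack([cr(a,225,150,120,90,0),cr(a,150,195,80,60,0)]),np.hstack([cr(b,200,140,120,90,0),cr(b,270,215,80,60,0)])])
cv2.imwrite('pics/z0.png',g)
E
```

```text
(no output)
```

View pics/z0.png

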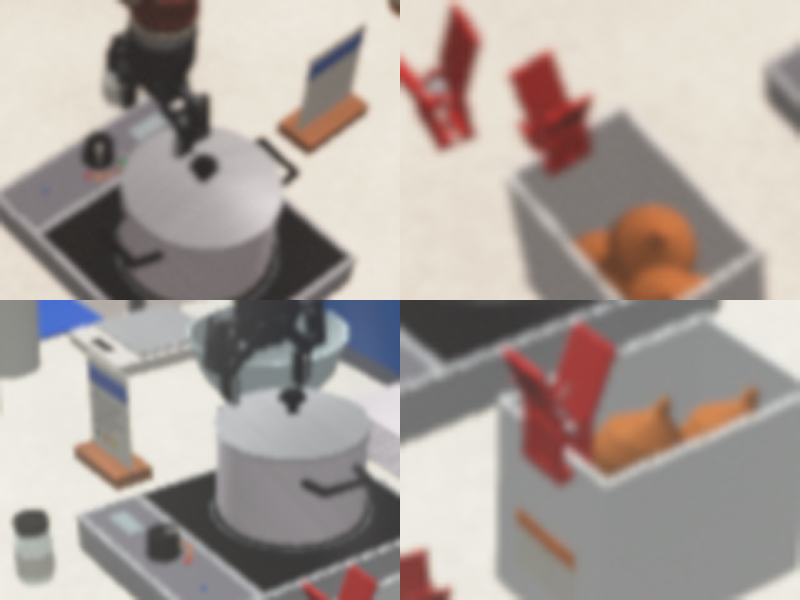

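View pics/wrist0.png

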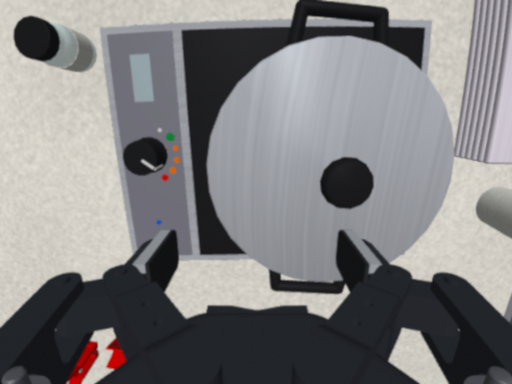

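The wrist view shows the knob at (145,157). Its pointer runs to about (155,170), roughly 36° clockwise of the hob's x axis, so the dial is at 1.744. The green dot is at (170,137). Now the geometry.

```bash
python3 - <<'E'
from h import *
import pickle
S,D,W=[pickle.load(open(n+'0.pkl','rb')) for n in('scene','side','wrist')]
# hob top corners wrist: front-left(103,29), front-right(134,260?), strip
P=onz(W,[(103,29),(432,21),(132,258)],.062);print('hob',P.round(4)); v=P[1]-P[0];print('yaw',np.arctan2(v[1],v[0]))
# knob: dark blob
im=W['image'];m=(im[125:185,115:170].max(2)<70).astype(np.uint8)
n,l,s,c=cv2.connectedComponentsWithStats(m);k=1+s[1:,4].argmax();print('blob',s[k],c[k]+[115,125])
x,y,w,h,_=s[k]
for z in(.092,.08):print('knob',onz(W,[c[k]+[115,125]],z))
wm=(im[140:180,130:165].min(2)>170).astype(np.uint8);ys,xs=np.where(wm&(cv2.dilate(m,np.ones((3,3)))[15:55,15:50]));
print('ptr pts',list(zip(xs+130,ys+140)))
PP=onz(W,[(141,160),(155,170)],.092);v=PP[1]-PP[0];print('ptr',np.arctan2(v[1],v[0]))
print('green',onz(W,[(170,137)],.062))
f=lambda q,x0,y0,s:(x0+q[0]*s,y0+q[1]*s)
sc=lambda u,v:(225+u*.3,150+v*.3); sd=lambda u,v:(200+u*.3,140+(v-300)*.3)
tc=lambda u,v:(150+(u-400)*.2,195+v*.2); td=lambda u,v:(270+(u-400)*.2,215+(v-300)*.2)
print('card', tri(S,sc(309,60),D,sd(126,372)), tri(S,sc(364,27),D,sd(88,348)))
for u in((309,60),(364,27)):print(' S160',onz(S,[sc(*u)],.16))
for u in((126,372),(88,348)):print(' D160',onz(D,[sd(*u)],.16))
print('tub corners S', onz(S,[tc(512,182),tc(624,112),tc(762,252)],.15).round(4))
print('tub corners D', onz(D,[td(500,400),td(606,486),td(800,396),td(706,320)],.15).round(4))
E
```

```text
hob [[ 0.4578  0.1619  0.062 ]
 [ 0.8135  0.1711  0.062 ]
 [ 0.4588 -0.1122  0.062 ]]
yaw 0.025766451960873078
blob [   8   12   44   38 1163] [144.17454858 155.05159071]
knob [[0.50398237 0.02835348 0.092     ]]
knob [[0.4988238  0.02668792 0.08      ]]
ptr pts []
ptr -0.6550709945138992
green [[0.52373647 0.04498615 0.062     ]]
card [0.6003877  0.28275319 0.16269294] [0.59823907 0.38490328 0.15894386]
 S160 [[0.60151074 0.28107619 0.16      ]]
 S160 [[0.60257845 0.37886956 0.16      ]]
 D160 [[0.6041043  0.29433674 0.16      ]]
 D160 [[0.59858129 0.39153364 0.16      ]]
tub corners S [[ 0.4995 -0.366   0.15  ]
 [ 0.496  -0.2643  0.15  ]
 [ 0.6634 -0.2576  0.15  ]]
tub corners D [[ 0.4846 -0.2646  0.15  ]
 [ 0.4865 -0.3706  0.15  ]
 [ 0.6457 -0.3658  0.15  ]
 [ 0.6538 -0.2662  0.15  ]]
```

```bash
python3 -m handwheel '[{"gripper":-1,"offset":[10,-45,0],"rotation":[0,0,0]},{"gripper":-1,"offset":[20,-90,0],"rotation":[0,0,0]},{"gripper":-1,"offset":[27,-125,0],"rotation":[0,0,0]},{"gripper":-1,"offset":[27,-125,40],"rotation":[0,0,0]},{"gripper":-1,"offset":[27,-125,80],"rotation":[0,0,0]},{"gripper":-1,"offset":[27,-125,90],"rotation":[0,0,0]},{"gripper":-1,"offset":[27,-125,90],"rotation":[0,0,0]},{"gripper":-1,"offset":[27,-125,90],"rotation":[0,0,0]}]' 40
python3 - <<'E'
from h import *
c=shot('wrist');save(c,'w1.png');print(proj(c,[[.5,.027,.093],[.5,.027,.062]]),ctrl.get_obs()['tool_pos'])
E
```

```text
t: 1.15
tool_pos: [0.5014, 0.0269, 0.1433]
tool_rot: [2.22, 2.22, 0.003]
contact_force: [0.2, -1.2, -0.4]
opening: 0.0853
grip_force: 0.0
[[254.78898114 207.39988726]
 [254.94244024 195.74054298]] [0.50136111 0.02686026 0.14337014]
```

View pics/w1.png

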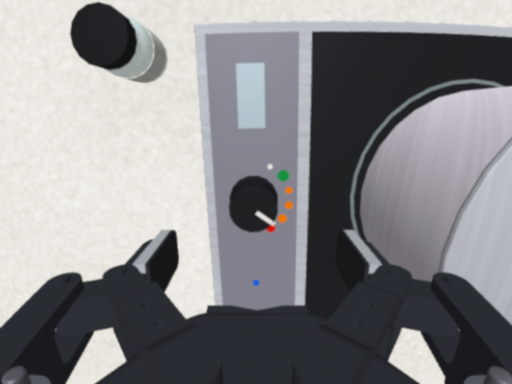

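```bash
python3 -m handwheel '[{"gripper":-1,"offset":[0,-2,30],"rotation":[0,0,0]},{"gripper":-1,"offset":[0,-2,60],"rotation":[0,0,0]},{"gripper":-1,"offset":[0,-2,77],"rotation":[0,0,0]},{"gripper":-1,"offset":[0,-2,77],"rotation":[0,0,0]},{"gripper":1,"offset":[0,-2,77],"rotation":[0,0,0]},{"gripper":1,"offset":[0,-2,77],"rotation":[0,0,0]},{"gripper":1,"offset":[0,-2,77],"rotation":[0,0,0]},{"gripper":1,"offset":[0,-2,77],"rotation":[0,0,0]}]' 40
python3 -c "
from h import *
o=ctrl.get_obs();print(o['contact_force'],o['q'][5],o['wrist_torque'])"
```

```text
t: 2.2
tool_pos: [0.4986, 0.0269, 0.0657]
tool_rot: [2.221, 2.221, 0.001]
contact_force: [-3.2, 0.1, 6.2]
opening: 0.0376
grip_force: 39.9
[-3.24531128  0.13907455  6.21608407] -0.09515305654661482 [ 0.0481667   0.48782186 -0.02628889]
```

```bash
python3 -m handwheel '[{"gripper":1,"offset":[0,0,0],"rotation":[0,0,-0.18]},{"gripper":1,"offset":[0,0,0],"rotation":[0,0,-0.36]},{"gripper":1,"offset":[0,0,0],"rotation":[0,0,-0.54]},{"gripper":1,"offset":[0,0,0],"rotation":[0,0,-0.72]},{"gripper":1,"offset":[0,0,0],"rotation":[0,0,-0.9]},{"gripper":1,"offset":[0,0,0],"rotation":[0,0,-1.08]},{"gripper":1,"offset":[0,0,0],"rotation":[0,0,-1.25]},{"gripper":1,"offset":[0,0,0],"rotation":[0,0,-1.33]}]' 40
python3 - <<'E'
from h import *
c=shot('wrist');save(c,'w2.png');o=ctrl.get_obs();print(o['contact_force'],o['wrist_torque'],o['q'][5])
E
```

```text
t: 3.2
tool_pos: [0.4963, 0.0252, 0.0656]
tool_rot: [-0.371, -3.114, 0.008]
contact_force: [-12.1, -8.4, 12.9]
opening: 0.0378
grip_force: 40.9
[-12.218548    -6.97941663  14.41104572] [-1.01925045  1.97578687 -0.00650929] -1.429781931494703
```

```bash
python3 -m handwheel '[{"gripper":-1,"offset":[0,0,0],"rotation":[0,0,0]},{"gripper":-1,"offset":[0,0,0],"rotation":[0,0,0]},{"gripper":-1,"offset":[0,0,0],"rotation":[0,0,0]},{"gripper":-1,"offset":[0,0,-30],"rotation":[0,0,0]},{"gripper":-1,"offset":[0,0,-80],"rotation":[0,0,0.16]},{"gripper":-1,"offset":[0,0,-130],"rotation":[0,0,0.34]},{"gripper":-1,"offset":[0,0,-160],"rotation":[0,0,0.52]},{"gripper":-1,"offset":[0,0,-160],"rotation":[0,0,0.7]}]' 40
python3 - <<'E'
from h import *
c=shot('wrist');save(c,'w3.png');o=ctrl.get_obs();print(o['contact_force'],o['tool_rot'],o['tool_pos'])
u=proj(c,[[.4985,.027,.093]])[0].astype(int);print(u)
q=lambda a:proj(c,[[.4985,.027,.093],[.4985+.02*np.cos(a),.027+.02*np.sin(a),.093]])
i=cv2.cvtColor(c['image'],cv2.COLOR_RGB2BGR)
i=i[max(0,u[1]-45):u[1]+45,max(0,u[0]-60):u[0]+60];cv2.imwrite('pics/w3z.png',cv2.resize(i,(600,450),interpolation=cv2.INTER_CUBIC)); print(q(.68))
E
```

```text
t: 4.25
tool_pos: [0.5, 0.027, 0.2284]
tool_rot: [1.429, 2.79, 0.004]
contact_force: [-0.3, -0.6, -0.4]
opening: 0.0855
grip_force: 0.0
[ 0.79017208 -1.17021361 -1.08121989] [1.43524809e+00 2.79059445e+00 2.40534518e-03] [0.49903146 0.02706091 0.22641946]
[254 179]
[[254.56792775 179.91075723]
 [273.24003827 178.88057665]]
```

View pics/w3z.png

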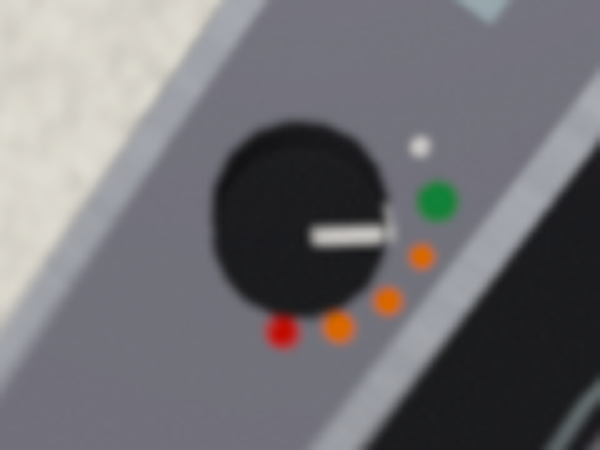

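The pointer now sits at +0.66 rad from the hob's x axis and points at the green dot, so the dial reads keep-warm. The clip comes next.

```bash
python3 - <<'E'
from h import *
o=ctrl.get_obs();T=rot(o['tool_rot']);print((T.T@(np.array([.49,-.315,.335])-o['tool_pos'])*1e3).round(1))
T0=rot([-2.2206,-2.2205,.0015]);print(R.from_matrix(T.T@T0).as_rotvec())
E
```

```text
[-273.3 -206.  -108.5]
[0.00509622 0.00213873 0.62077021]
```

```bash
python3 -m handwheel '[{"gripper":-1,"offset":[-20,-15,-50],"rotation":[0,0,0.1]},{"gripper":-1,"offset":[-60,-45,-90],"rotation":[0,0,0.25]},{"gripper":-1,"offset":[-105,-80,-108],"rotation":[0,0,0.4]},{"gripper":-1,"offset":[-150,-113,-108],"rotation":[0,0,0.55]},{"gripper":-1,"offset":[-195,-147,-108],"rotation":[0,0,0.62]},{"gripper":-1,"offset":[-240,-181,-108],"rotation":[0,0,0.62]},{"gripper":-1,"offset":[-273,-206,-108],"rotation":[0,0,0.62]},{"gripper":-1,"offset":[-273,-206,-108],"rotation":[0,0,0.62]}]' 40
python3 - <<'E'
from h import *
import pickle
c=shot('wrist');save(c,'w4.png');o=ctrl.get_obs();print(o['tool_pos'],o['tool_rot']);pickle.dump(c,open('w4.pkl','wb'))
E
```

```text
t: 5.3
tool_pos: [0.4917, -0.3171, 0.3307]
tool_rot: [-2.21, -2.229, 0.001]
contact_force: [0.3, 0.7, -0.5]
opening: 0.0855
grip_force: 0.0
[ 0.49200525 -0.31558322  0.33101589] [-2.20870755e+00 -2.23069756e+00 -3.84365081e-04]
```

View pics/w4.png

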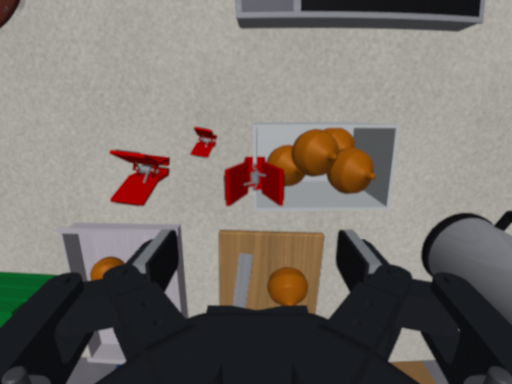

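The wrist view shows the clip centred near (254,181), its handle tops reaching from about x=225 to 284, on the tub's near rim at x≈255.

```bash
python3 - <<'E'
from h import *
import pickle
c=pickle.load(open('w4.pkl','rb'));im=c['image'].astype(int)
m=((im[...,0]>100)&(im[...,1]<60)&(im[...,2]<60)).astype(np.uint8);m[:150]=0;m[215:]=0;m[:,:215]=0;m[:,290:]=0
for sl,nm in((slice(0,254),'L'),(slice(255,512),'R')):
    k=np.zeros_like(m);k[:,sl]=m[:,sl];ct=max(cv2.findContours(k,cv2.RETR_EXTERNAL,cv2.CHAIN_APPROX_NONE)[0],key=cv2.contourArea)
    p=cv2.approxPolyDP(ct,2.5,True).reshape(-1,2);print(nm,p.tolist());print(onz(c,p,.221)[:,:2].round(4).tolist())
print('rim',onz(c,[(253,125),(396,125),(387,208),(257,208)],.15).round(4))
print('pin',onz(c,[(254,177)],.17))
E
python3 - <<'E'
import cv2
i=cv2.imread('pics/w4.png')[110:230,210:410];cv2.imwrite('pics/w4z.png',cv2.resize(i,(800,480),interpolation=cv2.INTER_CUBIC))
E
```

```text
L [[250, 157], [225, 171], [227, 204], [231, 203], [229, 171], [246, 163], [249, 181], [253, 171]]
[[0.4848, -0.287], [0.4607, -0.3007], [0.462, -0.3341], [0.466, -0.3331], [0.4646, -0.3007], [0.481, -0.2927], [0.4839, -0.3104], [0.4877, -0.3005]]
R [[257, 158], [255, 167], [266, 175], [259, 176], [255, 188], [260, 188], [281, 204], [283, 175], [286, 178], [289, 175], [287, 177], [282, 168]]
[[0.4914, -0.2878], [0.4896, -0.2965], [0.5003, -0.3043], [0.4935, -0.3053], [0.4897, -0.3174], [0.4946, -0.3173], [0.5157, -0.3336], [0.5167, -0.3041], [0.5197, -0.3071], [0.5225, -0.3041], [0.5207, -0.3061], [0.5155, -0.2973]]
rim [[ 0.4863 -0.2592  0.15  ]
 [ 0.658  -0.2564  0.15  ]
 [ 0.6609 -0.3616  0.15  ]
 [ 0.492  -0.3628  0.15  ]]
pin [[ 0.48813933 -0.31775265  0.17      ]]
```

View pics/w4z.png

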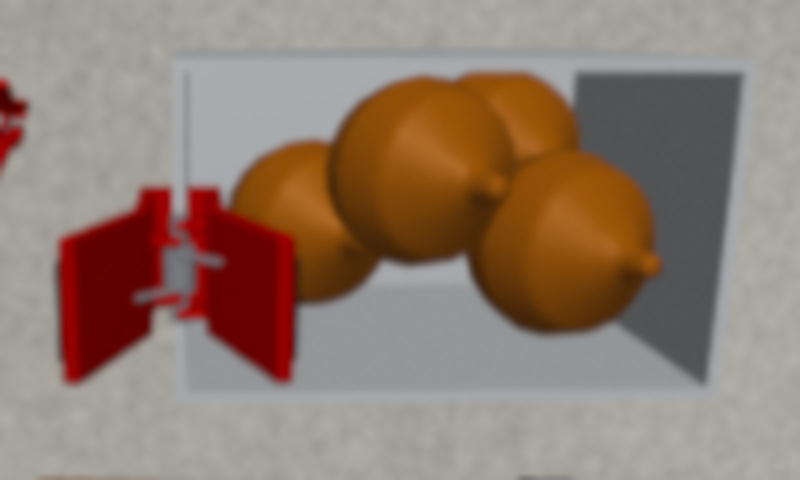

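The zoom shows both handle tops as upright red edges, at x≈225 to 227 and 283, running from rows 170 to 205. The pin is at about (254,176) and the rim line at x≈255. I'll cross-check the height by triangulating with the side view.

```bash
python3 - <<'E'
from h import *
import pickle
c=pickle.load(open('w4.pkl','rb'));D=pickle.load(open('side0.pkl','rb'))
td=lambda u,v:(270+(u-400)*.2,215+(v-300)*.2)
for w,s in(((283.2,168.8),td(580,322)),((282.5,205),td(616,350)),((225,170),td(505,350)),((227,205.5),td(540,378)),((254,208),td(606,486))):
    print(tri(c,w,D,s).round(4))
E
```

```text
[ 0.5178 -0.2993  0.2164]
[ 0.5177 -0.3361  0.2167]
[ 0.4607 -0.3006  0.218 ]
[ 0.4613 -0.3364  0.2183]
[ 0.4892 -0.3653  0.1451]
```

```bash
python3 -m handwheel '[{"gripper":-1,"offset":[-2.4,-2.5,40],"rotation":[0,0,-0.02]},{"gripper":-1,"offset":[-2.4,-2.5,80],"rotation":[0,0,-0.02]},{"gripper":-1,"offset":[-2.4,-2.5,110],"rotation":[0,0,-0.02]},{"gripper":-1,"offset":[-2.4,-2.5,130],"rotation":[0,0,-0.02]},{"gripper":-1,"offset":[-2.4,-2.5,144],"rotation":[0,0,-0.02]},{"gripper":-1,"offset":[-2.4,-2.5,144],"rotation":[0,0,-0.02]},{"gripper":-1,"offset":[-2.4,-2.5,144],"rotation":[0,0,-0.02]},{"gripper":-1,"offset":[-2.4,-2.5,144],"rotation":[0,0,-0.02]}]' 40
python3 -c "
from h import *
c=shot('wrist');save(c,'w5.png')"
```

```text
t: 6.35
tool_pos: [0.4905, -0.3179, 0.1898]
tool_rot: [2.186, 2.253, 0.0]
contact_force: [-0.3, 0.0, -0.3]
opening: 0.0854
grip_force: 0.0
```

View pics/w5.png

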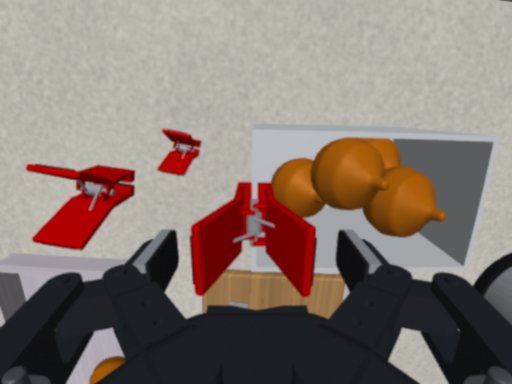

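The view shows the handles (x 193 to 315) centred between the pads (178 to 338) and aligned with them, so I'm squeezing now.

```bash
python3 -m handwheel '[{"gripper":1,"offset":[0,0,0],"rotation":[0,0,0]},{"gripper":1,"offset":[0,0,0],"rotation":[0,0,0]},{"gripper":1,"offset":[0,0,0],"rotation":[0,0,0]},{"gripper":1,"offset":[0,0,0],"rotation":[0,0,0]},{"gripper":1,"offset":[0,0,0],"rotation":[0,0,0]},{"gripper":1,"offset":[0,0,0],"rotation":[0,0,0]},{"gripper":1,"offset":[0,0,0],"rotation":[0,0,0]},{"gripper":1,"offset":[0,0,0],"rotation":[0,0,0]}]' 50
```

```text
t: 7.4
tool_pos: [0.4899, -0.3174, 0.1883]
tool_rot: [-2.188, -2.255, 0.0]
contact_force: [-0.2, -0.3, 0.1]
opening: 0.0183
grip_force: 55.0
```

```bash
python3 -m handwheel '[{"gripper":1,"offset":[0,0,-30],"rotation":[0,0,0]},{"gripper":1,"offset":[0,0,-75],"rotation":[0,0,0]},{"gripper":1,"offset":[0,0,-115],"rotation":[0,0,0]},{"gripper":1,"offset":[20,5,-142],"rotation":[0,0,0]},{"gripper":1,"offset":[60,14,-142],"rotation":[0,0,0]},{"gripper":1,"offset":[110,25,-142],"rotation":[0,0,0]},{"gripper":1,"offset":[155,35,-142],"rotation":[0,0,0]},{"gripper":1,"offset":[200,45,-142],"rotation":[0,0,0]}]' 50
python3 -m handwheel '[{"gripper":1,"offset":[45,10,0],"rotation":[0,0,0]},{"gripper":1,"offset":[95,21,0],"rotation":[0,0,0]},{"gripper":1,"offset":[145,33,0],"rotation":[0,0,0]},{"gripper":1,"offset":[195,44,0],"rotation":[0,0,0]},{"gripper":1,"offset":[245,55,0],"rotation":[0,0,0]},{"gripper":1,"offset":[295,66,0],"rotation":[0,0,0]},{"gripper":1,"offset":[340,77,0],"rotation":[0,0,0]},{"gripper":1,"offset":[363,82,0],"rotation":[0,0,0]}]' 50
python3 - <<'E'
from h import *
import pickle
for n in('wrist','side','scene'):
    c=shot(n);save(c,n+'6.png');pickle.dump(c,open(n+'6.pkl','wb'))
o=ctrl.get_obs();print(o['tool_pos'],o['tool_rot'],o['opening'])
a=cv2.imread('pics/wrist6.png');b=cv2.imread('pics/side6.png');s=cv2.imread('pics/scene6.png')
D=pickle.load(open('side6.pkl','rb'));S=pickle.load(open('scene6.pkl','rb'))
r=[]
for c,i in((D,b),(S,s)):
    u=proj(c,[[o['tool_pos'][0],.29,.22]])[0].astype(int);print(u)
    r.append(cv2.resize(i[u[1]-50:u[1]+50,u[0]-47:u[0]+47],(282,300),interpolation=cv2.INTER_CUBIC))
g=np.hstack([cv2.copyMakeBorder(a,0,216,0,0,cv2.BORDER_CONSTANT),np.vstack(r)]);print(g.shape);cv2.imwrite('pics/g6.png',g)
E
```

```text
t: 8.4
tool_pos: [0.5289, -0.1147, 0.3304]
tool_rot: [2.188, 2.254, 0.0]
contact_force: [0.8, -0.2, -0.6]
opening: 0.0185
grip_force: 55.0
t: 9.4
tool_pos: [0.5999, 0.2512, 0.3299]
tool_rot: [-2.185, -2.256, 0.001]
contact_force: [1.0, -0.3, -0.6]
opening: 0.0183
grip_force: 55.0
[0.59988566 0.24942146 0.32996785] [ 2.18657690e+00  2.25553481e+00 -1.71870515e-03] 0.018082041782971205
[236 149]
[320 156]
(600, 794, 3)
```

View pics/g6.png

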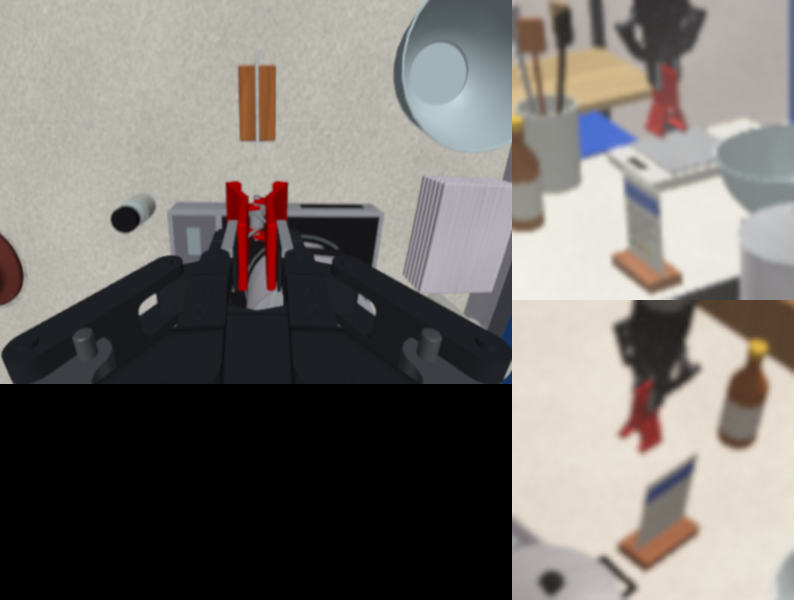

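The wrist view shows the card edge-on at column ≈257, between the foot halves (x 239 to 275, rows 65 to 140). The clip is held gaping, with its lips at x≈233 and 281. Both other views confirm the clip hangs upright above the card.

```bash
python3 - <<'E'
from h import *
import pickle
W,D,S=[pickle.load(open(n+'6.pkl','rb')) for n in('wrist','side','scene')]
im=W['image'].astype(int)
m=((im[...,0]-im[...,2]>40)&(im[...,1]>60)).astype(np.uint8);m[:50]=0;m[150:]=0;m[:,:220]=0;m[:,300:]=0
p=np.argwhere(m)[:,::-1].astype(float);q=onz(W,p,.022)[:,:2]
r=cv2.minAreaRect(q.astype(np.float32)*1000);print('foot',r)
print('row profile',[ (y,im[y,236:280,2].tolist()) for y in (100,)])
# card top edge profile: background texture rows above foot
for y in(40,50,56,60):print(y,im[y,246:270].mean(1).astype(int).tolist())
for nm,C in(('side',D),('scene',S)):
    i=C['image'].astype(int);u=proj(C,[[.6,.25,.30]])[0].astype(int)
    k=((i[...,0]>90)&(i[...,1]<75)&(i[...,2]<80)).astype(np.uint8);M=np.zeros_like(k);sl=np.s_[u[1]-40:u[1]+40,u[0]-35:u[0]+35];M[sl]=k[sl]
    n,l,s,c=cv2.connectedComponentsWithStats(M);j=1+s[1:,4].argmax();ct=max(cv2.findContours((l==j).astype(np.uint8),cv2.RETR_EXTERNAL,cv2.CHAIN_APPROX_NONE)[0],key=cv2.contourArea)
    a=cv2.approxPolyDP(ct,1.5,True).reshape(-1,2)
    for yp in(.231,):
        o,v=ray(C,a);P=o+v*((yp-o[1])/v[:,1])[:,None];print(nm,yp);print(np.c_[a,P[:,[0,2]].round(4)].tolist())
E
```

```text
foot ((597.0350952148438, 339.1084899902344), (58.575416564941406, 117.65729522705078), 2.353184700012207)
row profile [(100, [167, 159, 129, 83, 52, 47, 48, 51, 50, 49, 49, 48, 47, 46, 46, 45, 43, 45, 68, 115, 151, 160, 138, 93, 57, 47, 47, 46, 46, 46, 44, 44, 43, 45, 46, 48, 48, 49, 60, 105, 155, 171, 173, 174])]
40 [181, 183, 183, 183, 182, 181, 179, 177, 177, 177, 177, 178, 178, 176, 175, 175, 177, 177, 175, 173, 172, 172, 174, 177]
50 [175, 176, 178, 180, 180, 178, 177, 176, 175, 174, 175, 176, 175, 174, 175, 174, 175, 175, 176, 175, 175, 176, 177, 177]
56 [175, 179, 180, 179, 176, 175, 175, 174, 171, 171, 174, 173, 171, 172, 174, 174, 172, 171, 171, 175, 180, 181, 179, 177]
60 [176, 178, 178, 178, 176, 175, 174, 174, 170, 168, 170, 170, 170, 174, 176, 177, 176, 176, 177, 178, 181, 182, 181, 180]
side 0.231
[[240.0, 120.0, 0.5911, 0.3696], [240.0, 128.0, 0.5893, 0.3366], [237.0, 130.0, 0.5753, 0.3312], [236.0, 139.0, 0.5685, 0.2943], [242.0, 133.0, 0.5974, 0.3136], [243.0, 123.0, 0.6041, 0.3545]]
scene 0.231
[[319.0, 132.0, 0.6165, 0.3937], [314.0, 136.0, 0.5959, 0.3597], [314.0, 143.0, 0.6014, 0.328], [311.0, 149.0, 0.5913, 0.2892], [315.0, 148.0, 0.6103, 0.3085], [317.0, 154.0, 0.6251, 0.2877], [321.0, 152.0, 0.6425, 0.3114], [320.0, 143.0, 0.6301, 0.3487], [316.0, 141.0, 0.6095, 0.3441]]
```

```bash
python3 -m handwheel '[{"gripper":1,"offset":[30,0,0],"rotation":[0,0,-0.01]},{"gripper":1,"offset":[60,0,0],"rotation":[0,0,-0.01]},{"gripper":1,"offset":[80,0,15],"rotation":[0,0,-0.01]},{"gripper":1,"offset":[88,0,35],"rotation":[0,0,-0.01]},{"gripper":1,"offset":[88,0,60],"rotation":[0,0,-0.01]},{"gripper":1,"offset":[88,0,85],"rotation":[0,0,-0.01]},{"gripper":1,"offset":[88,0,95],"rotation":[0,0,-0.01]},{"gripper":1,"offset":[88,0,95],"rotation":[0,0,-0.01]}]' 50
python3 - <<'E'
from h import *
import pickle
C={}
for n in('wrist','side','scene'):
    c=shot(n);save(c,n+'7.png');pickle.dump(c,open(n+'7.pkl','wb'));C[n]=c
o=ctrl.get_obs();print(o['tool_pos'],o['tool_rot'],o['opening'])
a=cv2.imread('pics/wrist7.png')
r=[cv2.resize(a[140:300,165:345],(450,400),interpolation=cv2.INTER_CUBIC)]
r[0]=cv2.copyMakeBorder(r[0],0,200,0,0,cv2.BORDER_CONSTANT)
k=[]
for n in('side','scene'):
    u=proj(C[n],[[.5975,.338,.19]])[0].astype(int);print(n,u);i=cv2.imread(f'pics/{n}7.png')
    k.append(cv2.resize(i[u[1]-30:u[1]+30,u[0]-35:u[0]+35],(350,300),interpolation=cv2.INTER_CUBIC))
cv2.imwrite('pics/g7.png',np.hstack([r[0],np.vstack(k)]))
E
```

```text
t: 10.55
tool_pos: [0.5968, 0.3363, 0.2336]
tool_rot: [-2.177, -2.264, 0.004]
contact_force: [-0.3, 0.2, -1.2]
opening: 0.0184
grip_force: 55.0
[0.59795241 0.33716567 0.23677295] [2.17618406 2.26445935 0.0031248 ] 0.018216442223397283
side [231 152]
scene [327 156]
```

View pics/g7.png

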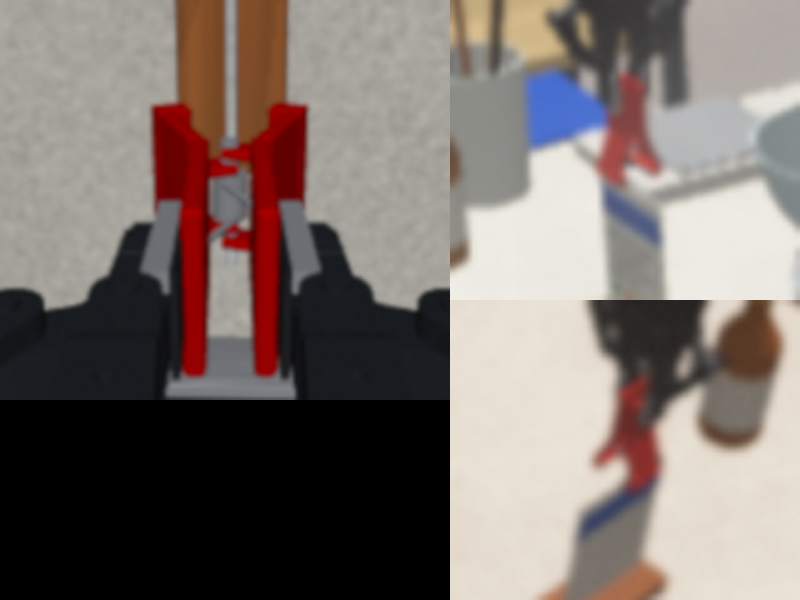

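The wrist crop shows the card 1 px right of the clip's middle, with matching yaw. The lips sit just above the card top. I'll work out the clip's height in the grip from the wrist view by casting onto the planes of the clip's side faces.

```bash
python3 - <<'E'
from h import *
import pickle
for nm,pts in(('wrist7',[(183,375,-1),(205,375,-1),(255,375,-1),(278,375,-1),(152,106,1),(189,106,1),(271,106,1),(307,106,1)]),):
    c=pickle.load(open(nm+'.pkl','rb'));o=ctrl.get_obs();T=rot(o['tool_rot']);t=o['tool_pos']
    print(c['xyz']-t)
    for u,v,s in pts:
        q,d=ray(c,[(165+u/2.5,140+v/2.5)]);q=T.T@(q-t);d=T.T@d[0]
        P=q+d*((s*.019-q[0])/d[0]);print((u,v),(P*1e3).round(1))
D=pickle.load(open('side7.pkl','rb'));S=pickle.load(open('scene7.pkl','rb'))
for n,C in(('side',D),('scene',S)):
    for x,z in((.58,.185),(.616,.185),(.58,.18),(.616,.18)):
        u=proj(C,[[.597,.338,.19]])[0].astype(int)
        p=proj(C,[[x,.318,z]])[0]; print(n,x,z,((p-(u-[35,30]))*5+[450,0 if n=='side' else 300]).round(0))
E
```

```text
[-0.00335842  0.0665471   0.13944921]
(183, 375) [-19.  -10.5 -22.5]
(205, 375) [-19.   -6.  -22.5]
(255, 375) [-19.    4.2 -22.4]
(278, 375) [-19.    8.9 -22.4]
(152, 106) [ 19.  -24.4  52.9]
(189, 106) [ 19.  -13.4  53. ]
(271, 106) [19.  11.  53.1]
(307, 106) [19.  21.7 53.1]
side 0.58 0.185 [620. 169.]
side 0.616 0.185 [656. 159.]
side 0.58 0.18 [621. 174.]
side 0.616 0.18 [657. 165.]
scene 0.58 0.185 [596. 455.]
scene 0.616 0.185 [626. 479.]
scene 0.58 0.18 [595. 460.]
scene 0.616 0.18 [625. 484.]
```

```bash
python3 -m handwheel '[{"gripper":1,"offset":[2,1,0],"rotation":[0,0,0]},{"gripper":1,"offset":[2,1,6],"rotation":[0,0,0]},{"gripper":1,"offset":[2,1,12],"rotation":[0,0,0]},{"gripper":1,"offset":[2,1,18],"rotation":[0,0,0]},{"gripper":1,"offset":[2,1,24],"rotation":[0,0,0]},{"gripper":1,"offset":[2,1,30],"rotation":[0,0,0]},{"gripper":1,"offset":[2,1,30],"rotation":[0,0,0]},{"gripper":1,"offset":[2,1,30],"rotation":[0,0,0]}]' 50
python3 - <<'E'
from h import *
import pickle
C={}
for n in('wrist','side','scene'):
    A=[shot(n) for _ in range(4)];c=A[-1];c['image']=np.mean([x['image'] for x in A],0).round().astype(np.uint8)
    save(c,n+'8.png');pickle.dump(c,open(n+'8.pkl','wb'));C[n]=c
o=ctrl.get_obs();print(o['tool_pos'],o['tool_rot'],o['contact_force'])
k=[]
for n in('side','scene'):
    u=proj(C[n],[[.5975,.338,.17]])[0].astype(int);print(n,u);i=cv2.imread(f'pics/{n}8.png')
    k.append(cv2.resize(i[u[1]-25:u[1]+25,u[0]-20:u[0]+20],(400,500),interpolation=cv2.INTER_CUBIC))
    for z in (.16,.15,.14):print(z,((proj(C[n],[[.5975,.2865,z],[.5975,.3895,z],[.5975,.339,z],[.582,.319,z],[.614,.319,z]])-(u-[20,25]))*10).round(0).tolist())
cv2.imwrite('pics/g8.png',np.hstack(k))
E
```

```text
t: 11.7
tool_pos: [0.5983, 0.3392, 0.2055]
tool_rot: [2.177, 2.265, 0.0]
contact_force: [0.7, 0.7, -0.8]
opening: 0.0188
grip_force: 55.0
[0.59822586 0.33917865 0.20532503] [2.17658320e+00 2.26540298e+00 4.70032722e-05] [-0.22807967 -0.09074825 -0.71046075]
side [231 156]
0.16 [[263.0, 316.0], [154.0, 236.0], [206.0, 274.0], [197.0, 298.0], [261.0, 281.0]]
0.15 [[265.0, 337.0], [155.0, 256.0], [208.0, 295.0], [198.0, 319.0], [262.0, 302.0]]
0.14 [[266.0, 357.0], [157.0, 276.0], [209.0, 315.0], [199.0, 340.0], [263.0, 322.0]]
scene [326 159]
0.16 [[120.0, 329.0], [291.0, 224.0], [208.0, 275.0], [148.0, 275.0], [202.0, 317.0]]
0.15 [[116.0, 346.0], [287.0, 241.0], [204.0, 291.0], [145.0, 292.0], [199.0, 334.0]]
0.14 [[113.0, 362.0], [283.0, 257.0], [201.0, 308.0], [142.0, 308.0], [196.0, 350.0]]
```

View pics/g8.png

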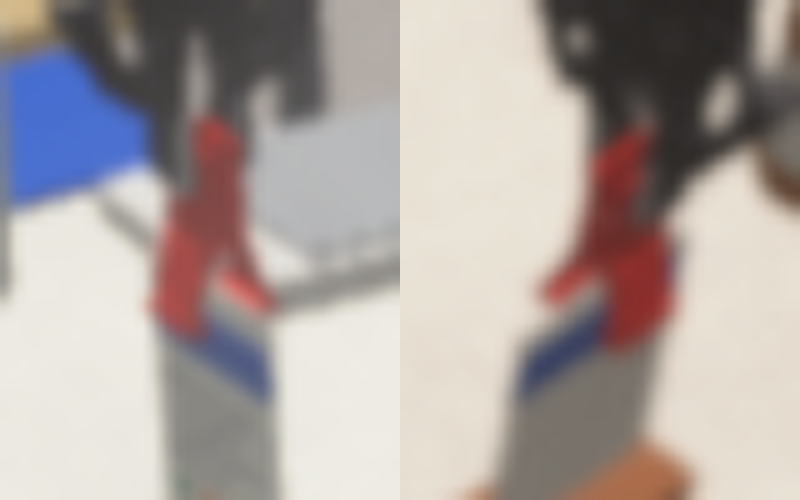

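Both views show one jaw on each side of the card. The lip bottoms are about 15 mm below the top edge (side (195,337), scene (210,348)) and there is no contact force. I'll go 5 mm deeper and check again.

```bash
python3 -m handwheel '[{"gripper":1,"offset":[0,0,1],"rotation":[0,0,0]},{"gripper":1,"offset":[0,0,2],"rotation":[0,0,0]},{"gripper":1,"offset":[0,0,3],"rotation":[0,0,0]},{"gripper":1,"offset":[0,0,4],"rotation":[0,0,0]},{"gripper":1,"offset":[0,0,5],"rotation":[0,0,0]},{"gripper":1,"offset":[0,0,5],"rotation":[0,0,0]},{"gripper":1,"offset":[0,0,5],"rotation":[0,0,0]},{"gripper":1,"offset":[0,0,5],"rotation":[0,0,0]}]' 50
python3 - <<'E'
from h import *
c=shot('wrist');save(c,'w9.png');i=cv2.imread('pics/w9.png')[100:300,165:345];cv2.imwrite('pics/w9z.png',cv2.resize(i,(540,600),interpolation=cv2.INTER_CUBIC))
o=ctrl.get_obs();print(o['tool_pos'],o['contact_force'],o['wrist_torque'],o['opening'])
for z in(.16,):print(((proj(c,[[.5975,.2865,z],[.5975,.3915,z],[.5975,.339,z],[.5975,.339,.178],[.5975,.339,.173]])-[165,100])*3).round(0).tolist())
E
```

```text
t: 13.3
tool_pos: [0.5982, 0.3392, 0.2004]
tool_rot: [2.177, 2.265, 0.0]
contact_force: [0.5, 0.4, -0.2]
opening: 0.0182
grip_force: 55.0
[0.59825036 0.33918832 0.20036855] [ 1.17265111 -0.2138747  -1.14621072] [-0.01239355  0.03286636 -0.03252444] 0.01844851574718352
[[264.0, 525.0], [281.0, 118.0], [272.0, 337.0], [272.0, 365.0], [272.0, 357.0]]
```

```bash
ls pics | wc -l
```

```text
25
```

I've already viewed 12 pictures, over the limit of 10, so I won't view any more. The force reads about zero, the grip is steady and the pose matches the plan, so I'm handing in.

```bash
python3 -c "
from station import ctrl
print(ctrl.finish_job())"
```

```text
the job is handed in; nothing more can be done
None
```

I handed the job in at about 13 s: the knob is at keep-warm, and the clip is held wide open around the middle of the card's top edge, its lips an estimated 20 mm down, with no contact force; I didn't view the last 5 mm of lowering, and I viewed 12 pictures, over the limit of 10.

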